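Start three dosing pumps in order

ROBOT

A 6-joint arm with a two-finger parallel gripper is mounted at the origin on the work surface. World frame = base frame: x ahead of the robot, y to its left, z up, the work surface at z = 0. Lengths are in mm, angles in rad, forces in N, time in s.
With the tool pointing down it reaches from about 275 to 850 mm from the base axis. Payload 19 kg.
Tool frame: the origin (TCP) lies at the very end of the fingers, on their centre line; the grasp point (between the pads) lies env.hold_point_z behind it (env.hold_point_z is the distance from the TCP to the grasp point, in mm); z points along the fingers, y is the line along which they close (so a half turn about z gives the same grasp; the last joint's range is limited). The gripper opens to 85 mm and grips with 20 to 120 N. Pads are 22 mm wide; open, the fingers measure 114 mm over their backs; the gripper's body (76 mm by 85 mm) begins 54 mm behind the grasp point. The pads swing forward as they close: fully open they stand 13 mm farther back than shut.
Start: joints at [-1.362, 0.15, 1.437, -0, 1.554, -0.134], TCP at [193.245, -541.522, 231.267] pointing down, gripper open.
Joint ranges: [-2.8, 2.8], [-0.68, 2.1], [0.12, 2.68], [-1.39, 4.53], [0.16, 2.79], [-2.81, 2.81]. Speed limits (rad/s): [1.89, 1.89, 2.22, 3.01, 3.01, 3.01].

INTERFACE

Orientations are given as [roll, pitch, yaw] about the fixed x, y, z axes, in that order (R = Rz(yaw) Ry(pitch) Rx(roll)).
In Python, from bench import env gives the robot as it stands.
- The arm moves only by the tool servo_tool, never from a script. Its argument "increments" is a list of rows, each an object with "dp": the shift along the tool's x, y, z in cm, a list of three; "dr": the turn, a rotation vector about the tool's x, y, z in rad, a list of three. In form: [{"dp": [dx, dy, dz], "dr": [ax, ay, az]}, ...]. A call has 1 to 5 rows; each row is the pose to reach, as a shift and turn from the pose commanded when the call began, along the tool's axes at that moment; what a row does not reach only later rows make up. A row lasts 1/8 s, in which the tool goes at most 62.5 mm and 10.7 degrees, less where a joint would pass 70% of its speed; a pose out of reach is approached as far as the arm can. A call with a gripper value outside its range is refused whole. "jaw" is the gripper's target within -1 to 1 (fully open at 1, half-way at 0, shut at -1), set as the call begins (left out, the last holds). The fingers move at their own pace and stop on an object; the grip force is fixed at half the most. Time passes only in rows, so rows that repeat a pose let the fingers close. It gives the time, the measured TCP pose, the force, the opening and the grip force at its end, in the units of the state.
- env.state(): the state, without advancing time (a new reading comes with each control period).
- env.camera(name): name is "side" or "top"; returns a dict with "image" (420x560x3 uint8, red, green, blue), "mtx" (3x3 intrinsics, pixels), "origin" and "orientation" of the camera in the world. Camera axes: x right, y down, z forward; pixel columns grow to the right and rows downward; lengths in mm; the calibration is good to about 2 mm. A picture is of the moment at which its call begins. There is no depth.
- env.hand_in(): hands the job in; it is judged then, once.
Trained networks look in the newest picture that a camera, given by its name, has taken for a name from the list of things; names that differ only in an ending like _2 or _b are one class to them, and where a whole thing is asked for, a point or a joint stands for the part that bears it (a point fixed in the world has none). Each returns a list of dicts, best first, with "confidence" (0 to 1); they miss things now and then, are a little off and sometimes report something else, mostly with a low value. They report only what shows in the picture. A call takes as long as a camera call.
- env.spot_in(camera, thing): "extent" ([centre column, centre row, width, height] in pixels, round what is visible of it).
The state is a dict: "time_s": time; "q": joint angles; "dq": joint speeds; "joint_torque": joint torques, N m; "tcp_pos": TCP position; "tool_rot": TCP orientation; "ft_force": force on the tool from outside, world axes, zero at the start; "wrist_torque": the same for the moment, N m; "width": finger opening in mm; "finger_force": force on a finger pad.
Only numpy, scipy, OpenCV 4.12 (cv2) and the standard library are available. Lean on these libraries where they do the work, as an engineer would, in place of code of your own. Each camera call takes 0.05 s, during which the arm holds its last target. There are 200 camera calls.

TASK

Start the fermenter's three dosing pumps with a fingertip: press down the round key on top of the largest pump, then the one on the smallest pump, then the one on the middle-sized pump; each key stays down once pressed. Press lightly, just enough to send each key all the way down (a few newtons; more than 25 N is too hard). Leave the square keys up, do not shove or lift the pumps, leave everything else where it stands, and finish clear of it all.

Things in the scene. Friction and masses are not known exactly. Their poses are not given: they have to be found in the camera images.
- pump_large: the largest of three white box-shaped dosing pumps, case 200 deep (its x) x 170 wide (its y) x 150 high mm, standing loose on rubber feet (5 kg). Origin: centre of its underside; z up; -x is its front, where a round steel roller head sticks out 26 mm. Its flat top at 150 mm carries one round and one square black key, centres 60 mm apart along its y.
- large_start_top (a point): centre of the top face of the large pump's round key, 32 mm across (start), at x -20 mm, y +30 mm in the pump's frame; it stands 18 mm above the case top when up, 8 mm when fully down, and moves with the key. The key's soft rubber cap also gives, up to 5 mm, by 1 mm for each 2.5 N, and springs back. Axes as the pump's.
- large_start (a joint): how far the large pump's round key, 32 mm across (start) is pushed down, in m: 0 up (all keys start up), 0.010 fully down at its stop. No spring: about 3 N of friction to push, stays where it is left.
- large_stop_top (a point): centre of the top face of the large pump's square key, 30 x 30 mm (stop), at x -20 mm, y -30 mm in the pump's frame; it stands 18 mm above the case top when up, 8 mm when fully down, and moves with the key. The key's soft rubber cap also gives, up to 5 mm, by 1 mm for each 2.5 N, and springs back. Axes as the pump's.
- large_stop (a joint): how far the large pump's square key, 30 x 30 mm (stop) is pushed down, in m: 0 up (all keys start up), 0.010 fully down at its stop. No spring: about 3 N of friction to push, stays where it is left.
- pump_middle: the middle-sized of three white box-shaped dosing pumps, case 160 x 135 x 110 high mm, standing loose on rubber feet (3.2 kg). Origin: centre of its underside; z up; -x is its front, where a round steel roller head sticks out 26 mm. Its flat top at 110 mm carries one round and one square black key, centres 60 mm apart along its y.
- middle_start_top (a point): centre of the top face of the middle pump's round key, 32 mm across (start), at x -20 mm, y -30 mm in the pump's frame; it stands 18 mm above the case top when up, 8 mm when fully down, and moves with the key. The key's soft rubber cap also gives, up to 5 mm, by 1 mm for each 2.5 N, and springs back. Axes as the pump's.
- middle_start (a joint): how far the middle pump's round key, 32 mm across (start) is pushed down, in m: 0 up (all keys start up), 0.010 fully down at its stop. No spring: about 3 N of friction to push, stays where it is left.
- middle_stop_top (a point): centre of the top face of the middle pump's square key, 30 x 30 mm (stop), at x -20 mm, y +30 mm in the pump's frame; it stands 18 mm above the case top when up, 8 mm when fully down, and moves with the key. The key's soft rubber cap also gives, up to 5 mm, by 1 mm for each 2.5 N, and springs back. Axes as the pump's.
- middle_stop (a joint): how far the middle pump's square key, 30 x 30 mm (stop) is pushed down, in m: 0 up (all keys start up), 0.010 fully down at its stop. No spring: about 3 N of friction to push, stays where it is left.
- pump_small: the smallest of three white box-shaped dosing pumps, case 130 x 114 x 75 high mm, standing loose on rubber feet (2.2 kg). Origin: centre of its underside; z up; -x is its front, where a round steel roller head sticks out 26 mm. Its flat top at 75 mm carries one round and one square black key, centres 60 mm apart along its y.
- small_start_top (a point): centre of the top face of the small pump's round key, 32 mm across (start), at x -20 mm, y +30 mm in the pump's frame; it stands 18 mm above the case top when up, 8 mm when fully down, and moves with the key. The key's soft rubber cap also gives, up to 5 mm, by 1 mm for each 2.5 N, and springs back. Axes as the pump's.
- small_start (a joint): how far the small pump's round key, 32 mm across (start) is pushed down, in m: 0 up (all keys start up), 0.010 fully down at its stop. No spring: about 3 N of friction to push, stays where it is left.
- small_stop_top (a point): centre of the top face of the small pump's square key, 30 x 30 mm (stop), at x -20 mm, y -30 mm in the pump's frame; it stands 18 mm above the case top when up, 8 mm when fully down, and moves with the key. The key's soft rubber cap also gives, up to 5 mm, by 1 mm for each 2.5 N, and springs back. Axes as the pump's.
- small_stop (a joint): how far the small pump's square key, 30 x 30 mm (stop) is pushed down, in m: 0 up (all keys start up), 0.010 fully down at its stop. No spring: about 3 N of friction to push, stays where it is left.
- sample_pot: small capped pot, 40 mm across, 38 mm high, standing on the back part of the large pump's top; bystander. Origin: its underside centre.
- reagent_bottle: plastic bottle, 54 mm across, 90 mm high, in front of the small pump; bystander. Origin: its underside centre.
- tube_rack: white rack 60 x 150 mm with eight capped tubes, 92 mm high, behind the middle pump; bystander. Origin: its underside centre.
- beaker: glass beaker, 60 mm across, 85 mm high, behind the small pump; bystander. Origin: its underside centre.
- screwdriver: screwdriver 160 mm long, lying in front of the large pump; bystander. Origin: its underside (middle of the tool).
- dishes: two stacked clear dishes, 88 mm across, 28 mm high, in front of the middle pump; bystander. Origin: its underside centre.
- hose_collar: steel ring, 50 mm across, 22 mm high, behind the large pump; bystander. Origin: its underside centre.

How it is judged (in metres and radians):
On the way, in this order (a step that is already met when the one before it is completed fails the run):
1. the largest pump's round key is pressed, the other two still up (value of joint large_start above 0.007 m and value of joint each of small_start, middle_start below 0.003 m), for 0.1 s.
2. then the smallest pump's round key is pressed, the middle one's still up (value of joint each of large_start, small_start above 0.007 m and value of joint middle_start below 0.003 m), for 0.1 s.
3. then the middle-sized pump's round key is pressed (value of joint each of large_start, small_start, middle_start above 0.007 m), for 0.1 s.
At the end, for the whole second after the job is handed in: All three round keys are pushed at least 7 mm down, all three square keys are less than 3 mm down, every pump stands upright, still and within 12 mm of where it was, and every bystander is within 20 mm of where it was (all of step 3 and value of joint each of large_stop, middle_stop, small_stop below 0.003 m and distance of each of pump_large, pump_middle, pump_small from where it was at the start of the episode below 0.012 m and linear speed of each of pump_large, pump_middle, pump_small below 0.01 m/s and angle between each of pump_large, pump_middle, pump_small's own z axis and vertical below 0.03 rad and distance of each of sample_pot, reagent_bottle, tube_rack, beaker, screwdriver, dishes, hose_collar from where it was at the start of the episode below 0.02 m); the robot touches nothing.
It fails at once if a round key pressed out of order ((value of joint small_start above 0.003 m and value of joint large_start below 0.007 m) or (value of joint middle_start above 0.003 m and value of joint small_start below 0.007 m)).
It fails at once if a square key pushed down 3 mm or more (value of joint any of large_stop, middle_stop, small_stop above 0.003 m).
It fails at once if a pump or its keys pressed or struck with more than 25 N (contact force between any of the fingers, the arm and pump_large above 25 N or contact force between any of the fingers, the arm and pump_middle above 25 N or contact force between any of the fingers, the arm and pump_small above 25 N).
It fails at once if a pump shoved, lifted or carried more than 12 mm (distance of any of pump_large, pump_middle, pump_small from where it was at the start of the episode above 0.012 m).
It fails at once if a bystander moved, lifted or carried more than 20 mm (distance of any of sample_pot, reagent_bottle, tube_rack, beaker, screwdriver, dishes, hose_collar from where it was at the start of the episode above 0.02 m).
It also fails if it takes over 46 s, if anything falls off the work surface, if the arm or the gripper's body presses on something with over 40 N, if the wrist force passes 120 N, or if a joint passes its speed limit or range.

## Working session

There is one attempt and no reset: what is moved stays moved. The work goes in short steps, Python scripts to look and compute and a tool call to move; the robot and the scene stay as the last step left them, time stands still between calls to the robot, and variables do not carry over. Pictures are saved under pics/ and viewed, at most 10 in all, crops included, and the job is handed in when it is done.

Besides the shell and the picture viewer there is one more tool, called after "Call:" as a command line: name --argument value ..., lists and objects as JSON in quotes. servo_tool: Moves the arm, as the interface text tells. Its arguments: {"type":"object","properties":{"increments":{"type":"array"},"jaw":{"type":"number"}},"required":["increments"]}

```bash
mkdir -p pics; cat > h.py <<'E'
from bench import env
import numpy as np, cv2
from scipy.spatial.transform import Rotation as R
def rotm(o):
    o=np.array(o,float)
    return o if o.shape==(3,3) else R.from_euler('xyz',o).as_matrix()
def ray(c,u,v,z):
    d=rotm(c['orientation'])@np.linalg.inv(c['mtx'])@[u,v,1]
    o=np.array(c['origin'],float); return o+d*(z-o[2])/d[2]
def proj(c,p):
    q=np.array(c['mtx'])@(rotm(c['orientation']).T@(np.array(p,float)-c['origin'])); return q[:2]/q[2]
E
python3 - <<'E'
from h import *
for n in("top","side"):
    c=env.camera(n); cv2.imwrite(f"pics/{n}0.png",c["image"][:,:,::-1]); print(n,c["origin"],c["orientation"],np.array(c["mtx"]).tolist())
    for t,z in [("pump_large",150),("pump_middle",110),("pump_small",75),("large_start_top",168),("large_stop_top",168),("middle_start_top",128),("middle_stop_top",128),("small_start_top",93),("small_stop_top",93),("sample_pot",188)]:
        for s in env.spot_in(n,t)[:2]:
            e=s["extent"]; print(t,round(s["confidence"],2),np.round(e),ray(c,e[0],e[1],z).round())
print(env.state()["time_s"],env.state()["tool_rot"],env.hold_point_z)
E
```

```text
top [ 356.67077123  -33.17974091 1210.65391895] [-2.96819374  0.01713508 -1.56621222] [[539.611936451427, 0.0, 278.8944508643777], [0.0, 539.611936451427, 220.89242409705025], [0.0, 0.0, 1.0]]
pump_large 0.61 [407. 227. 104. 120.] [ 530. -268.  150.]
pump_middle 0.88 [276. 242.  78.  96.] [505.  -7. 110.]
pump_middle 0.68 [401. 231.  12.  14.] [ 528. -265.  110.]
pump_small 0.89 [138. 231.  69.  76.] [532. 288.  75.]
large_start_top 0.76 [402. 230.  16.  18.] [ 521. -254.  168.]
large_stop_top 0.69 [428. 228.  16.  20.] [ 525. -305.  168.]
middle_start_top 0.6 [292. 240.  17.  13.] [507. -41. 128.]
middle_stop_top 0.64 [264. 246.  17.  19.] [494.  17. 128.]
small_start_top 0.63 [124. 238.  10.  15.] [514. 313.  93.]
small_start_top 0.5 [431. 229.  16.  18.] [ 536. -331.   93.]
small_stop_top 0.62 [151. 227.  13.  14.] [538. 257.  93.]
sample_pot 0.77 [427. 184.  21.  24.] [ 609. -302.  188.]
side [ 536.23290926 -876.70805078  860.12146739] [-2.29031852 -0.00993445  0.0107198 ] [[532.3593866342791, 0.0, 269.8361043769779], [0.0, 532.3593866342791, 209.54911924365675], [0.0, 0.0, 1.0]]
pump_large 0.72 [253. 196.  15.  11.] [499. -24. 150.]
pump_large 0.68 [268. 317. 139. 135.] [ 534. -334.  150.]
pump_small 0.97 [271. 153.  68.  50.] [535. 239.  75.]
large_start_top 0.51 [260. 274.  22.   9.] [ 519. -256.  168.]
large_stop_top 0.72 [263. 301.  22.  19.] [ 525. -315.  168.]
large_stop_top 0.27 [271. 154.  68.  53.] [534. 103. 168.]
middle_start_top 0.52 [255. 212.  21.  13.] [503. -50. 128.]
middle_stop_top 0.32 [255. 212.  18.  11.] [504. -48. 128.]
middle_stop_top 0.16 [265. 132.  17.   9.] [519. 252. 128.]
small_start_top 0.42 [265. 133.  16.  11.] [518. 304.  93.]
small_stop_top 0.6 [270. 144.  14.  10.] [531. 251.  93.]
sample_pot 0.76 [316. 298.  29.  31.] [ 611. -325.  188.]
1.1 [-3.14150118e+00  7.38459347e-06  3.42745528e-01] 18.700000000000003
```

```bash
python3 - <<'E'
import cv2
a=cv2.imread("pics/top0.png")[150:310,80:480]; cv2.imwrite("pics/t1.png",cv2.resize(a,None,fx=2,fy=2,interpolation=2))
b=cv2.imread("pics/side0.png")[100:360,150:400]; cv2.imwrite("pics/s1.png",cv2.resize(b,None,fx=2.3,fy=2.3,interpolation=2))
E
```

```text
(no output)
```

View pics/t1.png

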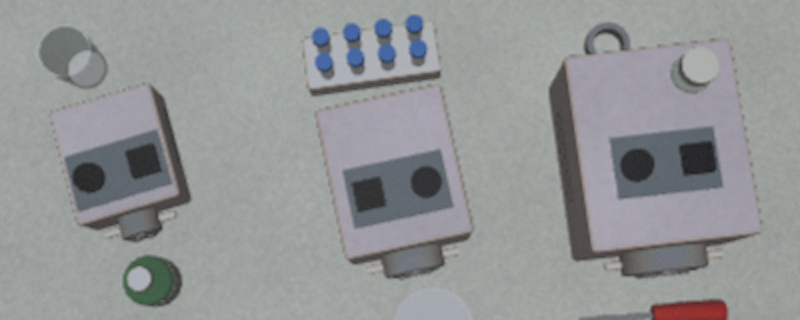

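View pics/s1.png

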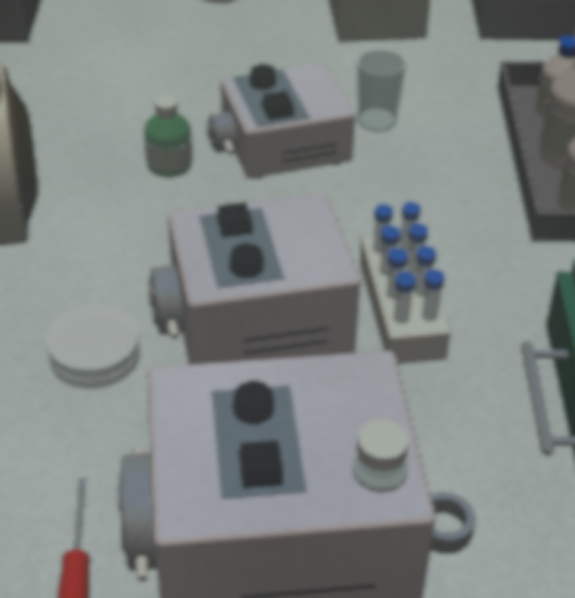

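The top view shows the round keys at about px (398,232) for the large pump, (293,241) for the middle one and (124,238) for the small one. The square keys are beside them, and the side view agrees. Next I refine these with dark blobs and triangulate.

```bash
python3 - <<'E'
from h import *
C={n:env.camera(n) for n in("top","side")}
G={"LR":((398,232),(260,274),168),"LS":((429,229),(263,301),168),"MR":((293,241),(256,213),128),"MS":((264,246),(252,195),128),"SR":((124,238),(265,133),93),"SS":((152,230),(270,145),93)}
P={}
for k,(a,b,z) in G.items():
    px=[];
    for n,g in(("top",a),("side",b)):
        im=cv2.cvtColor(C[n]["image"],cv2.COLOR_RGB2GRAY)
        u,v=g; w=im[v-14:v+15,u-14:u+15]
        m=(w<65).astype(np.uint8); N,l,s,c=cv2.connectedComponentsWithStats(m)
        i=min(range(1,N),key=lambda i:np.hypot(*(c[i]-14))-0.05*s[i][4]); px.append((c[i]+[u-14,v-14],s[i][4]))
    A=[];B=[]
    for n,(p,_) in zip(("top","side"),px):
        c=C[n]; d=rotm(c["orientation"])@np.linalg.inv(c["mtx"])@[*p,1]; d/=np.linalg.norm(d); M=np.eye(3)-np.outer(d,d); A.append(M);B.append(M@c["origin"])
    X=np.linalg.solve(sum(A),sum(B)); zz=z-4
    print(k,[(p.round(1),s) for p,s in px],"tri",X.round(1),[ray(C[n],*p,zz)[:2].round(1) for n,(p,_) in zip(("top","side"),px)])
    P[k]=ray(C["top"],*px[0][0],zz)[:2]
for k in"LMS":
    d=P[k+"R"]-P[k+"S"]; print(k,np.linalg.norm(d),np.degrees(np.arctan2(d[1],d[0])))
E
```

```text
LR [(array([398.3, 232.2]), np.int32(205)), (array([259.7, 275. ]), np.int32(229))] tri [ 518.8 -249.3  157.4] [array([ 517.9, -247.9]), array([ 518.8, -255.3])]
LS [(array([428.6, 228.7]), np.int32(249)), (array([263. , 301.6]), np.int32(301))] tri [ 525.8 -308.9  157.8] [array([ 524.8, -307.2]), array([ 525.8, -313.9])]
MR [(array([292.6, 240.7]), np.int32(171)), (array([256.8, 213.1]), np.int32(151))] tri [507.2 -41.8 118.3] [array([506.2, -41.8]), array([507.5, -48.2])]
MS [(array([264.1, 246.7]), np.int32(197)), (array([251.5, 195.6]), np.int32(141))] tri [494.3  16.4 117.5] [array([493.8,  16.2]), array([494.4,   8.5])]
SR [(array([124.1, 238.4]), np.int32(177)), (array([263.8, 133.4]), np.int32(74))] tri [515.5 315.   83.6] [array([515.1, 313.3]), array([515.4, 306.6])]
SS [(array([151.3, 230.1]), np.int32(208)), (array([270.4, 145.6]), np.int32(105))] tri [533.4 257.7  84.3] [array([532.9, 256.5]), array([533.2, 250.7])]
L 59.67829110776141 96.67551179170478
M 59.29634411304678 -77.83973967400816
S 59.59292015676353 107.39745925019179
```

```bash
cat >> h.py <<'E'
def dp(p):
    s=env.state(); Rt=R.from_euler('xyz',s['tool_rot']).as_matrix()
    print(s['time_s'],np.round(s['tcp_pos'],1),(Rt.T@(np.array(p)-s['tcp_pos'])/10).round(2), 'ft',np.round(s['ft_force'],1))
E
python3 -c "
from h import *
dp([518,-249,215])"
```

```text
1.2 [ 193.2 -541.5  231.3] [ 40.42 -16.63   1.63] ft [-0.4  0.2  0.9]
```

Call:
servo_tool --increments '[{"dp":[40.4,-16.6,1.6],"dr":[0,0,0]},{"dp":[40.4,-16.6,1.6],"dr":[0,0,0]},{"dp":[40.4,-16.6,1.6],"dr":[0,0,0]},{"dp":[40.4,-16.6,1.6],"dr":[0,0,0]},{"dp":[40.4,-16.6,1.6],"dr":[0,0,0]}]' --jaw -1

```text
time_s: 1.82
tcp_pos: [426.7, -331.1, 220.0]
tool_rot: [3.141, -0.0, 0.343]
ft_force: [-0.3, -0.9, -0.2]
width: -0.1
finger_force: 0.0
```

```bash
python3 -c "
from h import *
dp([518,-249,195])"
```

```text
1.825 [ 426.7 -331.1  220. ] [11.36 -4.66  2.5 ] ft [-0.3 -0.9 -0.2]
```

Call:
servo_tool --increments '[{"dp":[5.5,-2.3,1.0],"dr":[0,0,0]},{"dp":[9.5,-4,2.0],"dr":[0,0,0]},{"dp":[10,-4.2,2.4],"dr":[0,0,0]},{"dp":[10,-4.2,2.4],"dr":[0,0,0]}]'

```text
time_s: 2.33
tcp_pos: [505.3, -259.5, 195.6]
tool_rot: [-3.141, 0.001, 0.344]
ft_force: [0.2, -0.4, 0.3]
width: 0.2
finger_force: 0.0
```

```bash
python3 - <<'E'
from h import *
dp([518,-249,180])
for n in("top","side"):
    c=env.camera(n)
    cv2.imwrite(f"pics/{n}2.png",c["image"][:,:,::-1]); p=proj(c,env.state()["tcp_pos"]); print(p,proj(c,[518,-249,168]))
    u,v=p.astype(int); cv2.imwrite(f"pics/{n}2c.png",cv2.resize(c["image"][max(v-60,0):v+60,u-60:u+60,::-1],(400,400)))
cv2.imwrite("pics/c2.png",np.hstack([cv2.imread("pics/top2c.png"),cv2.imread("pics/side2c.png")]))
E
```

```text
2.325 [ 505.3 -259.5  195.6] [ 1.55 -0.56  1.56] ft [ 0.2 -0.4  0.3]
[408.32820933 236.34545252] [399.25126686 231.82460516]
[251.35806291 264.32762402] [259.29612792 270.72272433]
```

View pics/c2.png

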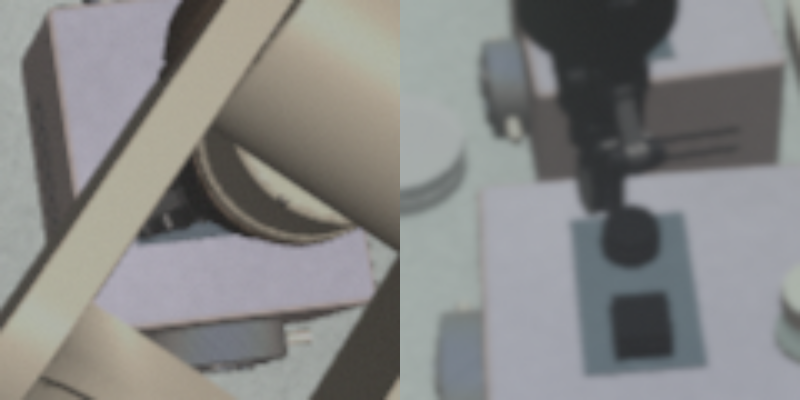

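The side view shows the shut fingertip ending where the TCP projects, about 13 mm short of the key. Moving over the key.

Call:
servo_tool --increments '[{"dp":[1.55,-0.55,0.8],"dr":[0,0,0]},{"dp":[1.55,-0.55,1.6],"dr":[0,0,0]},{"dp":[1.55,-0.55,2.0],"dr":[0,0,0]},{"dp":[1.55,-0.55,2.0],"dr":[0,0,0]}]'

```text
time_s: 2.92
tcp_pos: [517.9, -249.2, 175.5]
tool_rot: [-3.141, 0.0, 0.343]
ft_force: [0.4, 0.9, 0.0]
width: 0.0
finger_force: 0.0
```

Call:
servo_tool --increments '[{"dp":[0,0,0.4],"dr":[0,0,0]},{"dp":[0,0,0.8],"dr":[0,0,0]},{"dp":[0,0,1.1],"dr":[0,0,0]},{"dp":[0,0,1.1],"dr":[0,0,0]}]'

```text
time_s: 3.42
tcp_pos: [518.2, -249.2, 164.8]
tool_rot: [3.142, -0.0, 0.343]
ft_force: [0.5, -0.6, 2.1]
width: 0.0
finger_force: 0.9
```

Contact as expected (key top at 168). Continuing to about 157.5.

Call:
servo_tool --increments '[{"dp":[0,0,0.2],"dr":[0,0,0]},{"dp":[0,0,0.4],"dr":[0,0,0]},{"dp":[0,0,0.6],"dr":[0,0,0]},{"dp":[0,0,0.7],"dr":[0,0,0]},{"dp":[0,0,0.7],"dr":[0,0,0]}]'

```text
time_s: 4.05
tcp_pos: [518.2, -249.1, 157.8]
tool_rot: [-3.142, 0.0, 0.343]
ft_force: [-0.8, -1.9, 1.9]
width: 0.4
finger_force: 1.2
```

Call:
servo_tool --increments '[{"dp":[0,0,0.1],"dr":[0,0,0]},{"dp":[0,0,0.2],"dr":[0,0,0]},{"dp":[0,0,0.2],"dr":[0,0,0]}]'

```text
time_s: 4.42
tcp_pos: [518.2, -249.1, 156.0]
tool_rot: [3.142, -0.0, 0.343]
ft_force: [-0.9, -1.5, 5.0]
width: 0.2
finger_force: 2.5
```

Call:
servo_tool --increments '[{"dp":[0,0,0.1],"dr":[0,0,0]},{"dp":[0,0,0.1],"dr":[0,0,0]}]'

```text
time_s: 4.68
tcp_pos: [518.3, -249.1, 155.1]
tool_rot: [3.141, -0.0, 0.343]
ft_force: [-2.4, -0.8, 7.7]
width: 0.2
finger_force: 3.5
```

Call:
servo_tool --increments '[{"dp":[0,0,-2],"dr":[0,0,0]},{"dp":[0,0,-5],"dr":[0,0,0]},{"dp":[0,0,-6],"dr":[0,0,0]}]'

```text
time_s: 5.05
tcp_pos: [518.6, -249.1, 216.2]
tool_rot: [3.14, -0.001, 0.343]
ft_force: [0.5, -0.8, 0.4]
width: -0.0
finger_force: 0.0
```

```bash
python3 -c "
from h import *
dp([515,313.5,205])"
```

```text
5.05 [ 518.6 -249.1  216.2] [ 18.58 -53.11   1.08] ft [ 0.5 -0.8  0.4]
```

Call:
servo_tool --increments '[{"dp":[18.5,-53,0.5],"dr":[0,0,0]},{"dp":[18.5,-53,0.5],"dr":[0,0,0]},{"dp":[18.5,-53,0.5],"dr":[0,0,0]},{"dp":[18.5,-53,0.5],"dr":[0,0,0]},{"dp":[18.5,-53,0.5],"dr":[0,0,0]}]'

```text
time_s: 5.68
tcp_pos: [515.4, 65.5, 211.4]
tool_rot: [-3.141, 0.001, 0.343]
ft_force: [2.0, -0.6, -0.4]
width: 0.2
finger_force: 0.0
```

```bash
python3 -c "
from h import *
dp([515,313.5,205])
c=env.camera('side'); cv2.imwrite('pics/s3.png',c['image'][:,:,::-1])"
```

```text
5.675 [515.4  65.5 211.4] [  8.3  -23.37   0.64] ft [ 2.  -0.6 -0.4]
```

View pics/s3.png

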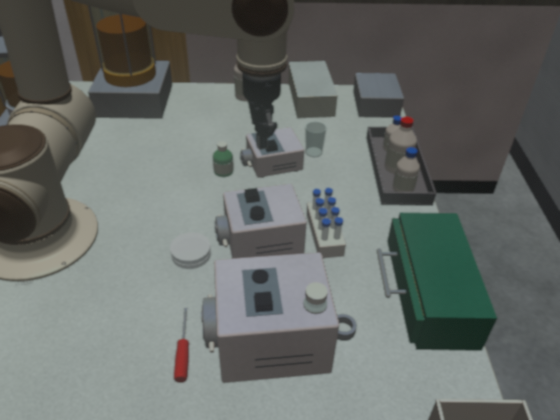

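The large pump stands unmoved at (275,290) with its round key at (260,276), lower than before. The other objects are in place, so I carry on to the small pump.

Call:
servo_tool --increments '[{"dp":[8.2,-23.2,1],"dr":[0,0,0]},{"dp":[8.2,-23.2,1],"dr":[0,0,0]},{"dp":[8.2,-23.2,1],"dr":[0,0,0]},{"dp":[8.2,-23.2,1],"dr":[0,0,0]},{"dp":[8.2,-23.2,1],"dr":[0,0,0]}]'

```text
time_s: 6.35
tcp_pos: [514.1, 312.8, 200.4]
tool_rot: [-3.141, 0.002, 0.347]
ft_force: [-0.5, -0.2, 0.0]
width: 0.2
finger_force: 0.0
```

```bash
python3 -c "
from h import *
dp([515,313.5,105])"
```

```text
6.35 [514.1 312.8 200.4] [ 0.12 -0.03  9.54] ft [-0.5 -0.2  0. ]
```

Call:
servo_tool --increments '[{"dp":[0.1,0,4],"dr":[0,0,0]},{"dp":[0.1,0,8],"dr":[0,0,0]},{"dp":[0.1,0,9.5],"dr":[0,0,0]},{"dp":[0.1,0,9.9],"dr":[0,0,0]},{"dp":[0.1,0,9.9],"dr":[0,0,0]}]'

```text
time_s: 6.98
tcp_pos: [516.8, 309.8, 104.2]
tool_rot: [-3.141, -0.001, 0.343]
ft_force: [0.5, -0.1, 1.0]
width: 0.1
finger_force: 0.0
```

Call:
servo_tool --increments '[{"dp":[0,-0.4,0.3],"dr":[0,0,0]},{"dp":[0,-0.4,0.6],"dr":[0,0,0]},{"dp":[0,-0.4,0.6],"dr":[0,0,0]}]'

```text
time_s: 7.35
tcp_pos: [514.8, 313.6, 97.1]
tool_rot: [-3.142, 0.0, 0.343]
ft_force: [0.2, 0.7, 0.1]
width: -0.1
finger_force: 0.0
```

```bash
python3 - <<'E'
from h import *
dp([515,313.5,93])
c=env.camera("side"); u,v=proj(c,env.state()["tcp_pos"]).astype(int); print(u,v)
cv2.imwrite("pics/s4.png",cv2.resize(c["image"][v-50:v+50,u-60:u+60,::-1],(600,500),interpolation=2))
E
```

```text
7.35 [514.8 313.6  97.1] [0.02 0.02 0.41] ft [0.2 0.7 0.1]
263 129
```

View pics/s4.png

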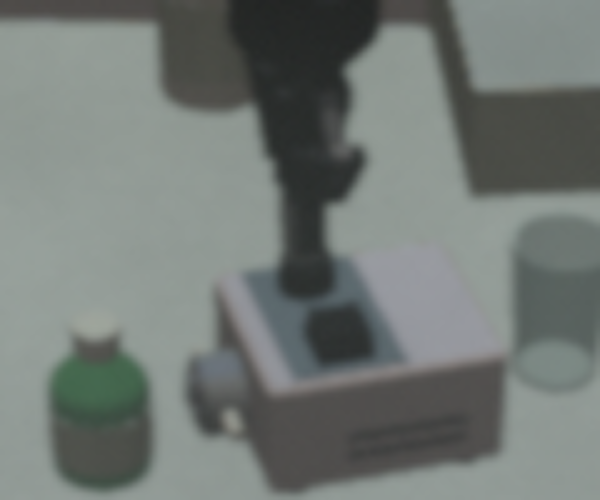

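The finger sits centred over the small round key at crop (307,270), clear of the square key. Pressing from 97 to about 81.

Call:
servo_tool --increments '[{"dp":[0,0,0.3],"dr":[0,0,0]},{"dp":[0,0,0.6],"dr":[0,0,0]},{"dp":[0,0,0.9],"dr":[0,0,0]},{"dp":[0,0,1.2],"dr":[0,0,0]},{"dp":[0,0,1.4],"dr":[0,0,0]}]'

```text
time_s: 8.02
tcp_pos: [515.0, 313.6, 83.0]
tool_rot: [-3.142, -0.0, 0.343]
ft_force: [0.8, -0.8, 3.0]
width: -0.4
finger_force: 1.5
```

Call:
servo_tool --increments '[{"dp":[0,0,0.1],"dr":[0,0,0]},{"dp":[0,0,0.15],"dr":[0,0,0]},{"dp":[0,0,0.15],"dr":[0,0,0]}]'

```text
time_s: 8.4
tcp_pos: [514.9, 313.6, 81.7]
tool_rot: [-3.141, -0.0, 0.343]
ft_force: [0.6, -0.6, 3.2]
width: -0.2
finger_force: 1.6
```

Call:
servo_tool --increments '[{"dp":[0,0,0.1],"dr":[0,0,0]},{"dp":[0,0,0.15],"dr":[0,0,0]},{"dp":[0,0,0.15],"dr":[0,0,0]}]'

```text
time_s: 8.78
tcp_pos: [515.0, 313.6, 80.3]
tool_rot: [-3.142, -0.0, 0.343]
ft_force: [0.5, -0.4, 5.7]
width: -0.2
finger_force: 3.3
```

Call:
servo_tool --increments '[{"dp":[0,0,0.1],"dr":[0,0,0]},{"dp":[0,0,0.1],"dr":[0,0,0]}]'

```text
time_s: 9.02
tcp_pos: [515.0, 313.6, 79.5]
tool_rot: [-3.141, -0.0, 0.343]
ft_force: [-0.5, -1.3, 8.8]
width: -0.2
finger_force: 4.3
```

Call:
servo_tool --increments '[{"dp":[0,0,-2],"dr":[0,0,0]},{"dp":[0,0,-6],"dr":[0,0,0]},{"dp":[0,0,-10],"dr":[0,0,0]},{"dp":[0,0,-10],"dr":[0,0,0]},{"dp":[0,0,-10],"dr":[0,0,0]}]'

```text
time_s: 9.65
tcp_pos: [514.5, 313.4, 178.3]
tool_rot: [-3.142, 0.001, 0.343]
ft_force: [1.0, 0.5, -0.0]
width: 0.5
finger_force: 0.0
```

```bash
python3 -c "
from h import *
dp([507,-42,165])"
```

```text
9.65 [514.5 313.4 178.3] [-12.66  33.22   1.34] ft [ 1.   0.5 -0. ]
```

Call:
servo_tool --increments '[{"dp":[-12.7,33.2,0],"dr":[0,0,0]},{"dp":[-12.7,33.2,0],"dr":[0,0,0]},{"dp":[-12.7,33.2,0],"dr":[0,0,0]},{"dp":[-12.7,33.2,0],"dr":[0,0,0]},{"dp":[-12.7,33.2,0],"dr":[0,0,0]}]'

```text
time_s: 10.28
tcp_pos: [506.9, -0.6, 177.8]
tool_rot: [-3.141, 0.002, 0.343]
ft_force: [1.2, 0.4, -0.1]
width: -0.1
finger_force: 0.0
```

```bash
python3 -c "
from h import *
dp([507,-42,165])"
```

```text
10.275 [506.9  -0.6 177.8] [-1.38  3.9   1.28] ft [ 1.2  0.4 -0.1]
```

Call:
servo_tool --increments '[{"dp":[-1.2,3.2,1.3],"dr":[0,0,0]},{"dp":[-1.2,3.2,2.6],"dr":[0,0,0]},{"dp":[-1.2,3.2,2.6],"dr":[0,0,0]},{"dp":[-1.2,3.2,2.6],"dr":[0,0,0]}]'

```text
time_s: 10.78
tcp_pos: [507.3, -32.0, 153.1]
tool_rot: [-3.141, 0.0, 0.344]
ft_force: [-0.3, -0.1, 0.2]
width: -0.4
finger_force: 0.0
```

```bash
python3 -c "
from h import *
dp([507,-42,132])"
```

```text
10.775 [507.3 -32.  153.1] [-0.37  0.93  2.11] ft [-0.3 -0.1  0.2]
```

Call:
servo_tool --increments '[{"dp":[-0.35,0.9,0.5],"dr":[0,0,0]},{"dp":[-0.35,0.9,1.0],"dr":[0,0,0]},{"dp":[-0.35,0.9,1.8],"dr":[0,0,0]},{"dp":[-0.35,0.9,2.0],"dr":[0,0,0]},{"dp":[-0.35,0.9,2.0],"dr":[0,0,0]}]'

```text
time_s: 11.4
tcp_pos: [507.0, -42.6, 132.9]
tool_rot: [-3.141, 0.0, 0.343]
ft_force: [1.0, -0.7, -0.2]
width: -0.2
finger_force: 0.0
```

```bash
python3 - <<'E'
from h import *
dp([507,-42,132])
c=env.camera("side"); u,v=proj(c,env.state()["tcp_pos"]).astype(int); print(u,v)
cv2.imwrite("pics/s5.png",cv2.resize(c["image"][v-50:v+50,u-60:u+60,::-1],(600,500),interpolation=2))
E
```

```text
11.4 [507.  -42.6 132.9] [ 0.02 -0.05  0.09] ft [ 1.  -0.7 -0.2]
256 207
```

View pics/s5.png

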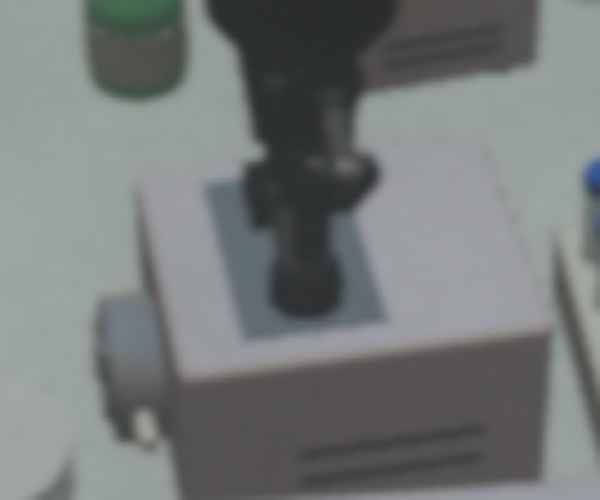

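The finger is centred on the middle round key at crop (305,290). Pressing from 133 to about 117.

Call:
servo_tool --increments '[{"dp":[0,0,0.4],"dr":[0,0,0]},{"dp":[0,0,0.7],"dr":[0,0,0]},{"dp":[0,0,1.0],"dr":[0,0,0]},{"dp":[0,0,1.3],"dr":[0,0,0]},{"dp":[0,0,1.5],"dr":[0,0,0]}]'

```text
time_s: 12.08
tcp_pos: [507.1, -42.7, 118.0]
tool_rot: [-3.142, -0.0, 0.343]
ft_force: [1.4, 0.2, 3.4]
width: -0.2
finger_force: 1.5
```

Call:
servo_tool --increments '[{"dp":[0,0,0.1],"dr":[0,0,0]},{"dp":[0,0,0.2],"dr":[0,0,0]},{"dp":[0,0,0.2],"dr":[0,0,0]}]'

```text
time_s: 12.45
tcp_pos: [507.1, -42.7, 116.2]
tool_rot: [3.142, -0.0, 0.343]
ft_force: [0.5, 0.9, 3.6]
width: -0.0
finger_force: 2.2
```

Call:
servo_tool --increments '[{"dp":[0,0,0.1],"dr":[0,0,0]},{"dp":[0,0,0.15],"dr":[0,0,0]},{"dp":[0,0,0.15],"dr":[0,0,0]}]'

```text
time_s: 12.82
tcp_pos: [507.1, -42.7, 114.9]
tool_rot: [3.141, -0.0, 0.343]
ft_force: [-0.3, 0.2, 7.7]
width: -0.4
finger_force: 3.8
```

Call:
servo_tool --increments '[{"dp":[0,0,0.05],"dr":[0,0,0]},{"dp":[0,0,0.05],"dr":[0,0,0]}]'

```text
time_s: 13.08
tcp_pos: [507.1, -42.7, 114.5]
tool_rot: [3.141, -0.0, 0.343]
ft_force: [0.1, -0.2, 8.3]
width: -0.1
finger_force: 4.3
```

Force is rising at the stop, so the key is down. Retracting up and back.

Call:
servo_tool --increments '[{"dp":[0,0,-3],"dr":[0,0,0]},{"dp":[0,0,-9],"dr":[0,0,0]},{"dp":[0,0,-14],"dr":[0,0,0]},{"dp":[0,0,-18],"dr":[0,0,0]},{"dp":[0,0,-18],"dr":[0,0,0]}]'

```text
time_s: 13.7
tcp_pos: [507.6, -42.8, 296.7]
tool_rot: [3.139, -0.003, 0.343]
ft_force: [-0.2, -0.7, -0.8]
width: -0.2
finger_force: 0.0
```

Call:
servo_tool --increments '[{"dp":[-12,-4,0],"dr":[0,0,0]},{"dp":[-12,-4,0],"dr":[0,0,0]},{"dp":[-12,-4,0],"dr":[0,0,0]},{"dp":[-12,-4,0],"dr":[0,0,0]}]'

```text
time_s: 14.2
tcp_pos: [380.6, -45.4, 293.6]
tool_rot: [-3.141, 0.0, 0.342]
ft_force: [0.4, 0.1, -0.7]
width: -0.5
finger_force: 0.0
```

```bash
python3 - <<'E'
from h import *
dp([507,-42,132])
c=env.camera("side"); a=cv2.imread("pics/s1.png"); b=cv2.resize(c["image"][100:360,150:400,::-1],None,fx=2.3,fy=2.3,interpolation=2)
cv2.imwrite("pics/s6.png",cv2.resize(np.hstack([a,b]),(800,416)))
E
```

```text
14.2 [380.6 -45.4 293.6] [12.02  3.93 16.16] ft [ 0.4  0.1 -0.7]
```

View pics/s6.png

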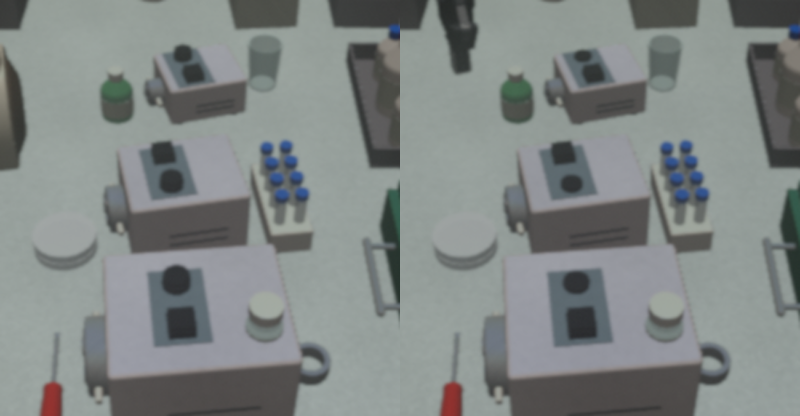

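Comparing before and after, all three round keys are lower: (576,283), (571,184) and (583,56) in the right half. The square keys are up, nothing has moved, and the arm is clear.

```bash
python3 -c "
from h import *
print(env.hand_in())"
```

```text
the job is handed in; nothing more can be done
None
```

I pressed the round keys down in order (large, small, middle) with no more than about 9 N, and handed the job in at about 14 s. The last picture showed the square keys up, nothing moved and the arm clear; hand-in returned no verdict.

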